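# Slide the filter cassette home under the leaf spring of a nail-dust extractor

## Task

The grey filter cassette of the white nail-dust extractor lies loose in its bay, held too high by a black sprung bed to go in. With your fingertips on the cassette just behind its wedge, press it down hard and keep pressing while you push it forward under the cross bar and the leaf spring until it is fully home against the end stop, then take your hand away. Only press and push: never lift or tip the cassette, and leave the polish bottle, the buffer block and the purple bottle where they are.

Things in the scene. Friction and masses are not known exactly. Their poses are not given: they have to be found in the camera images.
- station: White plastic nail-dust extractor fixed to the desk, 310 x 134 mm. Origin at desk level on the bay's middle line; +x is the sliding direction, towards the 80 mm high fan housing; z up. It spans x -140 to 170. The bay is a channel 100 mm wide, open from above up to the bar; its side walls' tops are at z 50. Cross bar: x 50 to 58, z 51 to 63. End stop (housing face): x 105.
- cassette: Loose grey filter cassette, slab 150 x 96 x 8 mm, 0.13 to 0.25 kg, lying in the bay. Origin: centre of underside; x towards the stop. At rest its underside is at station z 47, its top at 55, 4 mm too high for the bar. On top a finger wedge 80 mm wide: upright rear face 10 mm high at x -20, sloping down forwards to x +10; behind it the top is flat and free to x -75. Home: origin at station x 30.
- push (a point): Foot of the wedge's upright rear face, middle, at the level of the cassette's flat top (cassette x -20, y 0, z 8 mm). Fingertips press down right behind it and push forward against the face. At home it is at station x 10; the wedge stays 10 mm short of the bar.
- nose (a point): Middle of the cassette's front top edge (cassette x 75, y 0, z 8 mm). It starts 8 to 25 mm short of the bar.
- bar_edge (a point): Middle of the lower front edge of the cross bar (station x 50, y 0, z 51 mm): the nose must pass below it.
- stop (a point): Point on the end stop's face (station x 105, y 0, z 51 mm); 55 mm beyond bar_edge.
- bed (a joint): How far the sprung bed under the cassette is pressed down, m: 0 at rest, 0.009 at its bottom stop. It needs 5 N to start and 1.1 N more per mm (15 N at the bottom) and stays level. More than 0.004 lets the cassette pass below the bar; 0.006 to 0.008 is comfortable. Once home and released the bed lifts the cassette against the bar, at about 0.004.
- leaf (a joint): Deflection of the leaf spring, rad: 0 at rest, grows as the cassette slides below it and lifts it. A steel strip 40 x 52 mm that starts just beyond the bar and slopes down towards the stop; its free end is at about station x 97 and presses on the cassette with some 2 to 6 N, so the slide gets stiffer over the last 30 mm.
- polish: Small nail polish bottle, 32 mm wide, 72 mm high, standing beside the extractor; origin at its foot. Leave alone.
- buffer: Pale buffer block 95 x 26 x 26 mm lying beside the extractor; origin at the centre of its underside. Leave alone.
- pump: Purple bottle, 56 mm wide, 140 mm high, standing near the fan housing; origin at its foot. Leave alone.
Not all that is in view belongs to the job. Of the things like the cassette, leave any that is pink or turquoise; of the rest the larger one is meant.

How it is judged:
On the way, in this order (a step that is already met when the one before it is completed fails the run):
1. the fingers press the cassette down, sinking the bed by more than 4 mm, before its nose is under the bar (value of joint bed above 0.004 m and contact force between the fingers and cassette above 4 N and x of nose in the frame of station below 0.056 m), for 0.05 s.
2. the pressed cassette slides under the bar, its nose 25 mm past the bar's front edge, fingers still on it (x of nose in the frame of station above 0.075 m and z of nose in the frame of station below 0.053 m and contact force between the fingers and cassette above 2 N), for 0.02 s.
3. the cassette is home against the stop, under the deflected leaf spring (x of nose in the frame of station above 0.101 m and value of joint leaf above 0.03 rad), for 0.1 s.
At the end, for the whole second after the job is handed in: The cassette lies level and at rest under the bar and the deflected leaf spring, its front edge within 4 mm of the end stop; the three bystanders are within 20 mm of where they stood (all of step 3 and z of nose in the frame of station below 0.053 m and angle between the x axis of cassette and the x axis of station, either way round below 0.05 rad and angle between cassette's own z axis and vertical below 0.05 rad and linear speed of cassette below 0.01 m/s and distance of each of polish, buffer, pump from where it was at the start of the episode below 0.02 m); the robot touches nothing.
It fails at once if the cassette is lifted more than 8 mm above its rest height (z of cassette in the frame of station above 0.055 m).
It fails at once if the cassette is tipped more than 0.2 rad (angle between cassette's own z axis and vertical above 0.2 rad).
It fails at once if a bystander is moved by more than 20 mm (distance of any of polish, buffer, pump from where it was at the start of the episode above 0.02 m).
It also fails if it takes over 40 s, if anything falls off the work surface, if the arm or the gripper's body presses on something with over 40 N, if the wrist force passes 120 N, or if a joint passes its speed limit or range.

## Robot

A 7-joint arm with a two-finger parallel gripper is mounted at the origin on the work surface. World frame = base frame: x ahead of the robot, y to its left, z up, the work surface at z = 0. Lengths are in m, angles in rad, forces in N, time in s.
With the tool pointing down it reaches from about 0.4 to 0.85 m from the base axis. Payload 10.4 kg.
Tool frame: the origin (TCP) lies at the very end of the fingers, on their centre line; the grasp point (between the pads) lies 19 mm behind it (manip.tcp_to_grasp is the distance from the TCP to the grasp point, in m); x points along the fingers, y is the direction in which the jaws open and shut, and the axes are right-handed (so a half turn about x gives the same grasp; the last joint's range is limited). The gripper opens to 85 mm and grips with 20 to 120 N. Pads are 22 mm wide; open, the fingers measure 114 mm over their backs; the gripper's body (76 mm by 85 mm) begins 54 mm behind the grasp point. The pads swing forward as they close: fully open they stand 13 mm farther back than shut.
Start: joints at [1.258, 0.332, -0.065, 1.46, 0.022, 1.35, -0.088], TCP at [0.179, -0.599, 0.231] pointing down, gripper open.
Joint ranges: [-2.6, 2.6], [-0.5, 2.12], [-1.47, 1.34], [0.16, 2.42], [-1.27, 4.41], [0.06, 2.06], [-2.6, 2.6]. Speed limits (rad/s): [2.22, 2.22, 2.79, 2.79, 3.14, 3.14, 3.14].

## Interface

Orientations are given as a unit quaternion [x, y, z, w].
In Python, from workcell import manip, cams, hand_in gives the robot as it stands.
- The arm moves only by the shell command python3 -m handwheel 'ROWS' [FORCE]. ROWS is text: rows parted by semicolons, each of 7 numbers parted by spaces: the shift along the tool's x, y, z in mm, then the turn, a rotation vector about the tool's x, y, z in rad, then the finger opening in mm, from 0 to 85.4. A call has 1 to 8 rows; each row shifts and turns the commanded pose from where the row before left it, along the tool's axes as they then stand; what a row does not reach is not made up. A row lasts 1/10 s, in which the tool goes at most 50 mm and 8.59 degrees, less where a joint would pass 70% of its speed; a pose out of reach is approached as far as the arm can. A call with a gripper value outside its range is refused whole. The fingers move at their own pace and stop on an object; FORCE is the grip in N (left out, the last holds). Time passes only in rows, so rows that do not move let the fingers close. It gives the time, the measured TCP pose, the force and the opening at its end, in the units of the state.
- manip.get_obs(): the state, without advancing time (a new reading comes with each control period).
- cams.camera(name): name is "scene" or "top" or "wrist"; returns a dict with "color" (480x640x3 uint8, blue, green, red), "depth" (480x640 float32, m along the optical axis (not along the pixel's ray), 0 where there is no reading), "camera_matrix" (3x3 intrinsics, pixels), "origin" and "attitude" of the camera in the world; the wrist camera has in their place "T_tool_cam" (4x4, takes a point from camera to tool coordinates, whose origin is the TCP and whose axes are the tool frame's). Camera axes: x right, y down, z forward; pixel columns grow to the right and rows downward; lengths in m; the calibration is good to about 2 mm. A picture is of the moment at which its call begins: read the wrist's pose just before it.
- hand_in(): hands the job in, once; it reports no verdict.
Trained networks look in the newest picture that a camera, given by its name, has taken for a name from the list of things; names that differ only in an ending like _2 or _b are one class to them, and where a whole thing is asked for, a point or a joint stands for the part that bears it (a point fixed in the world has none). Each returns a list of dicts, best first, with "conf" (0 to 1); they miss things now and then, are a little off and sometimes report something else, mostly with a low value. They report only what shows in the picture. A call takes as long as a camera call. They do not tell look-alikes from the thing itself.
- cams.recognise(camera, thing): "box" ([left, top, width, height] in pixels, round what is visible of it).
- cams.outline_of(camera, thing): "region" (480x640 bool, what is visible of it) and "box" ([left, top, width, height] in pixels, round what is visible of it).
The state is a dict: "clock": time; "joint_pos": joint angles; "joint_velocities": joint speeds; "tau": joint torques, N m; "position": TCP position; "ee_rot": TCP orientation; "ft_force": force on the tool from outside, world axes, zero at the start; "torque": the same for the moment, N m; "grip_width": opening from 0.0 (shut) to 1.0 (fully open).
Only numpy, scipy, OpenCV 4.12 (cv2) and the standard library are available. Lean on these libraries where they do the work, as an engineer would, in place of code of your own. Each camera call takes 0.05 s, during which the arm holds its last target.

## Working session

There is one attempt and no reset: what is moved stays moved. The work goes in short steps, Python scripts to look and compute and a shell command to move; the robot and the scene stay as the last step left them, time stands still between calls to the robot, and variables do not carry over. Pictures are saved under pics/ and viewed, and the job is handed in when it is done.

```bash
mkdir -p pics; cat > h.py <<'E'
import numpy as np,cv2
from scipy.spatial.transform import Rotation as R
from workcell import manip,cams
def cam(n):
    o=manip.get_obs(); c=cams.camera(n); K=np.array(c["camera_matrix"])
    if n=="wrist":
        T=np.eye(4);T[:3,:3]=R.from_quat(o["ee_rot"]).as_matrix();T[:3,3]=o["position"]
        M=T@np.array(c["T_tool_cam"])
    else:
        M=np.eye(4);a=np.array(c["attitude"]);M[:3,:3]=a if a.shape==(3,3) else R.from_quat(a).as_matrix();M[:3,3]=c["origin"]
    return c,K,M
def cloud(c,K,M):
    d=c["depth"];v,u=np.mgrid[:480,:640]
    p=np.stack([(u-K[0,2])/K[0,0]*d,(v-K[1,2])/K[1,1]*d,d],-1)
    return p@M[:3,:3].T+M[:3,3]
E
python3 - <<'E'
from h import *
print({k:np.round(v,3) for k,v in manip.get_obs().items()})
for n in ["scene","top","wrist"]:
    c,K,M=cam(n);cv2.imwrite(f"pics/{n}0.png",c["color"])
    print(n,K.tolist(),M.round(3).tolist())
    for t in ["station","cassette","polish","buffer","pump"]:
        print(t,[(r["conf"],r["box"]) for r in cams.recognise(n,t)])
E
```

```text
{'clock': np.float64(0.0), 'joint_pos': array([ 1.258,  0.333, -0.065,  1.461,  0.022,  1.35 , -0.089]), 'joint_velocities': array([-0.   ,  0.002,  0.002, -0.   ,  0.001, -0.003,  0.   ]), 'tau': array([-0.0000e+00, -6.2544e+01,  4.9000e-02, -3.9160e+01,  1.6000e-02,
        1.0000e-02, -0.0000e+00]), 'position': array([ 0.178, -0.599,  0.23 ]), 'ee_rot': array([-0.7  , -0.103,  0.7  , -0.102]), 'ft_force': array([-1.416,  0.86 , -0.272]), 'torque': array([ 0.063, -0.014, -0.007]), 'grip_width': np.float64(0.998)}
scene [[563.2272042054451, 0.0, 327.42443079900966], [0.0, 563.2272042054451, 240.63898379169515], [0.0, 0.0, 1.0]] [[0.156, 0.638, -0.754, 1.3], [0.988, -0.095, 0.124, -0.184], [0.007, -0.764, -0.645, 0.733], [0.0, 0.0, 0.0, 1.0]]
station [(0.83, [231.4, 221.3, 163.8, 153.4])]
cassette [(0.87, [387.4, 218.6, 53.0, 36.6]), (0.82, [264.6, 192.7, 53.9, 35.0]), (0.7, [245.9, 228.4, 93.1, 70.5]), (0.61, [102.6, 227.0, 88.5, 39.6])]
polish [(0.59, [349.5, 239.1, 20.7, 36.6])]
buffer [(0.96, [193.2, 286.8, 47.3, 41.6])]
pump [(0.95, [400.8, 246.8, 37.1, 76.2]), (0.22, [244.4, 23
[... 205 characters left out ...]
0.136, -0.991, 1.147], [0.0, 0.0, 0.0, 1.0]]
station [(0.84, [293.7, 140.0, 108.3, 139.3])]
cassette [(0.93, [326.7, 195.3, 65.6, 70.1]), (0.84, [326.1, 297.2, 48.4, 52.6]), (0.59, [440.2, 270.6, 64.5, 45.0]), (0.46, [317.9, 169.1, 75.9, 106.4]), (0.23, [299.0, 142.7, 106.0, 136.4])]
polish [(0.45, [301.8, 235.1, 11.8, 13.0])]
buffer [(0.86, [395.6, 191.1, 40.9, 43.8])]
pump [(0.83, [262.6, 169.2, 24.3, 32.1])]
wrist [[361.2436443119294, 0.0, 316.94904947308237], [0.0, 361.2436443119294, 232.96628390685927], [0.0, 0.0, 1.0]] [[0.286, -0.919, -0.273, 0.248], [-0.958, -0.274, -0.081, -0.579], [-0.0, 0.284, -0.959, 0.374], [0.0, 0.0, 0.0, 1.0]]
station []
cassette []
polish []
buffer []
pump []
```

View pics/scene0.png

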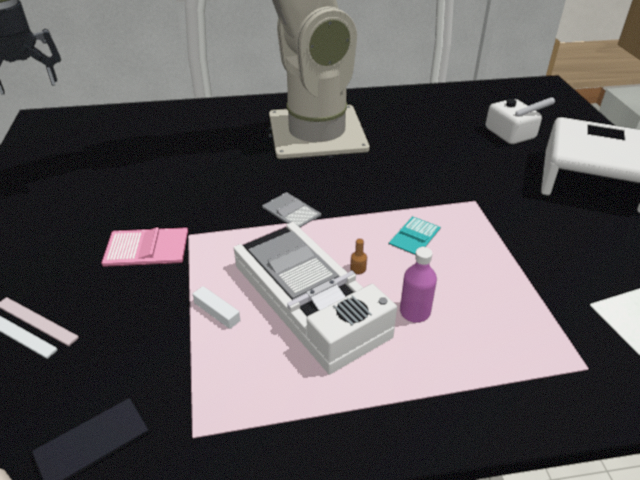

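View pics/top0.png

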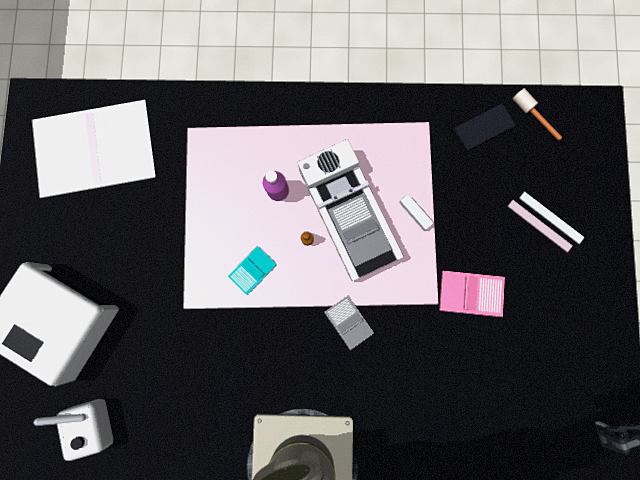

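```bash
python3 - <<'E'
import cv2
a=cv2.imread("pics/top0.png")[120:380,270:520];cv2.imwrite("pics/topc.png",cv2.resize(a,None,fx=2.3,fy=2.3,interpolation=2))
a=cv2.imread("pics/scene0.png")[190:390,180:450];cv2.imwrite("pics/scenec.png",cv2.resize(a,None,fx=2.9,fy=2.9,interpolation=2))
E
```

```text
(no output)
```

View pics/topc.png

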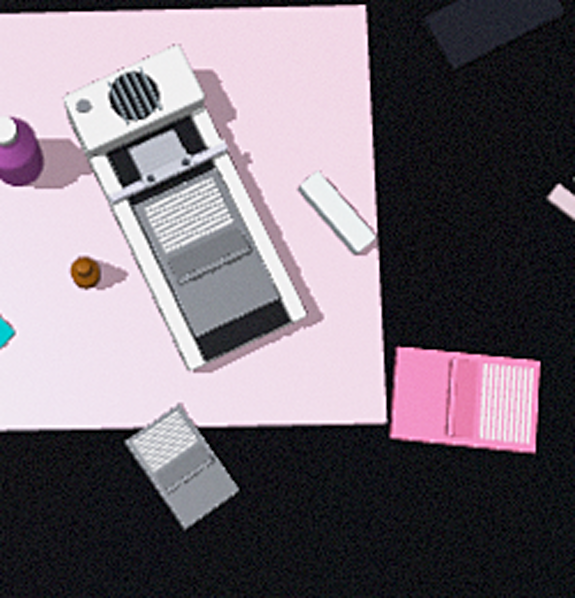

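View pics/scenec.png

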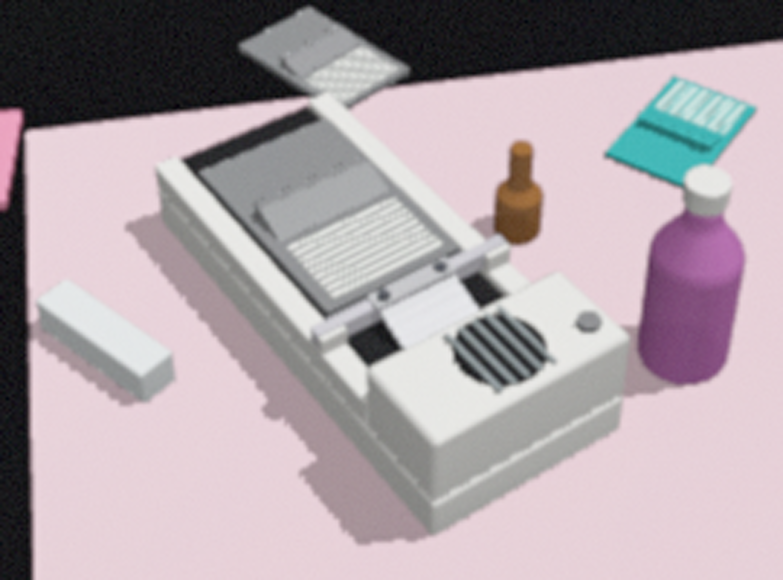

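Cassette-like things in the top image: pink (473,294), turquoise (252,270), small grey on the desk (348,322) and the larger grey one in the bay (359,231). The bay one is meant: it is grey and larger, and the enlarged crops confirm it lies in the white station. Next I measure the poses.

```bash
python3 - <<'E'
from h import *
for n in ["top","scene"]:
    c,K,M=cam(n);P=cloud(c,K,M)
    for t in ["station","cassette","polish","buffer","pump"]:
        for r in cams.outline_of(n,t)[:3]:
            m=r["region"]&(c["depth"]>0);q=P[m]
            if len(q)<10: continue
            z=q[:,2]
            rc=cv2.minAreaRect((q[z>0.02][:,:2]*1000).astype(np.float32)) if (z>.02).sum()>5 else None
            print(n,t,r["conf"],np.round(r["box"]),m.sum(),np.median(q,0).round(4),np.percentile(z,[2,50,98]).round(3),rc)
    # station raised points
    X,Y,Z=P[...,0],P[...,1],P[...,2]
    print("desk z",np.median(Z[(X>.3)&(X<.8)&(abs(Y)<.3)&(c["depth"]>0)]))
    hsv=cv2.cvtColor(c["color"],cv2.COLOR_BGR2HSV)
    np.savez(f"{n}.npz",P=P,col=c["color"],K=K,M=M)
E
```

```text
top station 0.72 [296. 139. 105. 140.] 4840 [ 0.6503 -0.0804  0.0523] [0.03  0.052 0.085] ((601.0653686523438, -102.34466552734375), (309.8078918457031, 134.57815551757812), 26.391870498657227)
top station 0.7 [301. 232.  12.  15.] 149 [ 0.5311 -0.001   0.038 ] [0.004 0.038 0.075] ((534.849365234375, 0.7880287170410156), (31.01502227783203, 29.084917068481445), 27.927915573120117)
top cassette 0.85 [325. 294.  50.  54.] 1330 [ 0.3356 -0.1059  0.0068] [0.002 0.007 0.014] None
top cassette 0.81 [442. 272.  63.  47.] 2515 [ 0.4107 -0.4006  0.0094] [0.004 0.009 0.019] ((412.5726013183594, -387.3410949707031), (10.305617332458496, 76.81245422363281), 85.0239028930664)
top cassette 0.79 [230. 251.  47.  45.] 1151 [0.4544 0.1351 0.0066] [0.001 0.007 0.014] None
top polish 0.63 [302. 234.  12.  13.] 106 [ 0.5297 -0.0011  0.0407] [0.023 0.041 0.075] ((530.3768920898438, -0.9711103439331055), (21.582059860229492, 24.731117248535156), 5.929457187652588)
top buffer 0.95 [399. 196.  36.  38.] 475 [ 0.6034 -0.2649  0.0264] [0.007 0.026 0.031] ((605.24951171875, -266.44830322265625), (92.8175125122
[... 1578 characters left out ...]
035 0.073] ((563.3285522460938, -5.343505859375), (27.853931427001953, 86.95068359375), 81.05399322509766)
scene buffer 0.86 [190. 285.  48.  43.] 982 [ 0.6129 -0.2631  0.0249] [0.003 0.025 0.028] ((604.608154296875, -265.6383361816406), (98.7673568725586, 28.15809440612793), 40.296302795410156)
scene pump 0.69 [399. 248.  38.  74.] 2040 [0.6733 0.0715 0.0785] [0.006 0.078 0.141] ((663.5026245117188, 76.07705688476562), (54.27204513549805, 43.51245880126953), 79.0181655883789)
scene pump 0.5 [248. 236.  88.  63.] 3149 [ 0.5633 -0.1247  0.0557] [0.051 0.056 0.065] ((554.7155151367188, -123.7735824584961), (153.16697692871094, 98.16202545166016), 26.503725051879883)
desk z 0.001737964219607424
```

```bash
cat >> h.py <<'E'
YAW=np.radians(26.3);U=np.array([np.cos(YAW),np.sin(YAW),0]);N=np.array([-U[1],U[0],0])
O=np.array([0.5872,-0.1086,0])
def st(p): p=np.asarray(p)-O; return np.stack([p@U,p@N,p[...,2]],-1)
def world(x,y,z): return O+U*x+N*y+np.array([0,0,z])
def togo(x,y,z):
    o=manip.get_obs();Rm=R.from_quat(o["ee_rot"])
    print("tool y in station ang",np.degrees(np.arctan2(Rm.as_matrix()[:,1]@N,Rm.as_matrix()[:,1]@U)).round(2),"toolx",Rm.as_matrix()[:,0].round(4))
    print("station pos",st(o["position"]).round(4),"F",o["ft_force"].round(1),"grip",o["grip_width"], "t",o["clock"])
    print("joints",o["joint_pos"].round(2))
    for s in (1,-1):
        D=np.column_stack([[0,0,-1],s*N,np.cross([0,0,-1],s*N)])
        print(s,"rotvec",(Rm.inv()*R.from_matrix(D)).as_rotvec().round(4))
    print("shift tool mm",(Rm.inv().apply(world(x,y,z)-o["position"])*1000).round(1))
E
python3 - <<'E'
from h import *
togo(-.067,0,.15)
for n in ["top","scene"]:
    d=np.load(n+".npz");P=d["P"];hsv=cv2.cvtColor(d["col"],cv2.COLOR_BGR2HSV)
    S=st(P.reshape(-1,3)).reshape(P.shape)
    inb=(abs(S[...,1])<.03)&(S[...,0]>-.14)&(S[...,0]<.18)&(S[...,2]>.02)
    # height profile
    for a in np.arange(-.145,.05,.005):
        m=inb&(abs(S[...,0]-a)<.0025)
        if m.sum(): print(n,round(a,3),m.sum(),np.median(S[...,2][m]).round(4),np.median(d["col"][m],0))
    w=(S[...,2]>.04)&(S[...,2]<.06)&(hsv[...,1]<40)
    q=S[w&(hsv[...,2]>180)&(abs(S[...,0])<.14)&(abs(S[...,1])<.075)]
    print("wall y",np.percentile(q[:,1],[.5,99.5]))
    s=(S[...,2]>.068)&(S[...,2]<.1)&(abs(S[...,1])<.08)&(S[...,0]<.2)&(S[...,0]>.08)
    print("housing x",np.percentile(S[s][:,0],[1,99]),np.percentile(S[s][:,1],[1,99]))
E
```

```text
tool y in station ang -99.7 toolx [ 0.e+00 -1.e-04 -1.e+00]
station pos [-0.5836 -0.2586  0.2314] F [1.  0.1 0. ] grip 1.000212082953258 t 1.5
joints [ 1.26  0.33 -0.06  1.46  0.02  1.35 -0.09]
1 rotvec [ 2.9723e+00 -2.0000e-04 -0.0000e+00]
-1 rotvec [-1.692e-01  0.000e+00 -1.000e-04]
shift tool mm [  81.3 -341.9 -465.6]
top -0.14 28 0.0342 [97. 96. 95.]
top -0.135 53 0.0477 [37. 32. 31.]
top -0.13 56 0.0478 [42.  37.5 37. ]
top -0.125 52 0.0478 [40. 35. 35.]
top -0.12 55 0.0478 [42. 37. 36.]
top -0.115 54 0.0477 [35.  31.  30.5]
top -0.11 57 0.0551 [154. 146. 143.]
top -0.105 53 0.0559 [151. 144. 141.]
top -0.1 53 0.0556 [151. 143. 140.]
top -0.095 54 0.0561 [151. 143. 141.]
top -0.09 55 0.056 [151. 143. 141.]
top -0.085 52 0.0564 [151. 143. 140.]
top -0.08 53 0.0563 [151. 144. 141.]
top -0.075 54 0.0555 [151. 143. 140.]
top -0.07 55 0.0556 [151. 144. 140.]
top -0.065 55 0.0549 [151. 143. 140.]
top -0.06 53 0.0559 [143. 136. 133.]
top -0.055 61 0.0635 [151. 141. 139.]
top -0.05 51 0.0643 [129. 123. 121.]
top -0.045 54 0.0631 [130. 124. 122.]
top -0.04 49 0.062 [130. 124. 120.]
top -
[... 1610 characters left out ...]
 [173.  171.  169.5]
scene -0.025 66 0.0552 [157. 155. 154.]
scene -0.02 60 0.0558 [206.5 210.  207.5]
scene -0.015 70 0.0555 [204.  207.  205.5]
scene -0.01 65 0.0554 [206. 209. 207.]
scene -0.005 66 0.0556 [205. 208. 206.]
scene 0.0 73 0.0554 [207. 209. 208.]
scene 0.005 70 0.0556 [206. 208. 207.]
scene 0.01 68 0.0556 [206. 209. 207.]
scene 0.015 67 0.0554 [206. 208. 207.]
scene 0.02 63 0.0556 [204. 207. 205.]
scene 0.025 77 0.0556 [206. 208. 207.]
scene 0.03 73 0.0557 [205. 207. 206.]
scene 0.035 91 0.0549 [149. 147. 145.]
scene 0.04 21 0.0554 [142. 140. 139.]
scene 0.045 4 0.0634 [161. 159. 158.]
wall y [-0.06523106  0.06694029]
housing x [0.10671766 0.17023598] [-0.06584054  0.06492285]
```

```bash
python3 -m handwheel '0 0 0 -0.085 0 0 0; 0 0 0 -0.084 0 0 0; 0 -20 -40 0 0 0 0; 0 -20 -40 0 0 0 0; 0 -20 -40 0 0 0 0; 0 -20 -40 0 0 0 0; 0 -20 -40 0 0 0 0; 0 -20 -40 0 0 0 0' 40; python3 -c "
from h import *
togo(-.074,0,.1)"
```

```text
clock: 2.3
position: [0.3415, -0.3836, 0.2316]
ee_rot: [0.689, 0.16, -0.689, 0.161]
ft_force: [-0.0, -0.3, 0.6]
grip_width: -0.003
tool y in station ang -90.02 toolx [ 3.e-04 -7.e-04 -1.e+00]
station pos [-0.3421 -0.1376  0.2316] F [-0.  -0.3  0.6] grip -0.002877321371633873 t 2.3
joints [ 1.01  0.1  -0.27  1.74  0.03  1.3  -0.38]
1 rotvec [ 3.1413e+00 -1.3000e-03 -0.0000e+00]
-1 rotvec [-0.0003  0.     -0.0008]
shift tool mm [ 131.5 -137.8 -268. ]
```

```bash
python3 -m handwheel '10 -20 -38 0 0 0 0; 10 -20 -38 0 0 0 0; 10 -20 -38 0 0 0 0; 10 -20 -38 0 0 0 0; 10 -20 -38 0 0 0 0; 10 -20 -38 0 0 0 0; 10 -18 -38 0 0 0 0; 0 0 0 0 0 0 0'; python3 -c "
from h import *
togo(-.072,0,.06)
c,K,M=cam('wrist');cv2.imwrite('pics/w1.png',c['color'])
p=st(cloud(c,K,M))
for a in np.arange(-.125,.06,.004):
    m=(abs(p[...,0]-a)<.002)&(abs(p[...,1])<.035)&(p[...,2]<.075)&(p[...,2]>.03)
    if m.sum()>3: print(a.round(3),m.sum(),np.median(p[...,2][m]).round(4))
"
```

```text
clock: 3.1
position: [0.5202, -0.1373, 0.1603]
ee_rot: [0.688, 0.165, -0.688, 0.162]
ft_force: [-0.8, 1.0, 0.5]
grip_width: 0.001
tool y in station ang -89.55 toolx [ 1.0e-04  3.1e-03 -1.0e+00]
station pos [-0.0728  0.004   0.1603] F [-0.8  1.   0.5] grip 0.0008911241077183425 t 3.1
joints [ 0.63  0.24 -0.52  1.76  0.12  1.18 -1.02]
1 rotvec [-3.1338e+00 -4.3000e-03 -2.2000e-03]
-1 rotvec [ 0.0078 -0.0014  0.0027]
shift tool mm [100.3   4.3  -0.6]
-0.125 132 0.0472
-0.121 274 0.0473
-0.117 246 0.0474
-0.113 55 0.0549
-0.109 447 0.0553
-0.105 472 0.0553
-0.101 481 0.0553
-0.097 483 0.0553
-0.093 487 0.0554
-0.089 503 0.0553
-0.085 500 0.0553
-0.081 510 0.0553
-0.077 513 0.0553
-0.073 533 0.0553
-0.069 524 0.0553
-0.065 541 0.0553
-0.061 504 0.0553
-0.057 293 0.0652
-0.053 632 0.0652
-0.049 643 0.0637
-0.045 643 0.0622
-0.041 651 0.0607
-0.037 649 0.0592
-0.033 639 0.0577
-0.029 633 0.0562
-0.025 618 0.0553
-0.021 620 0.0555
-0.017 639 0.0554
-0.013 648 0.0556
-0.009 647 0.0554
-0.005 661 0.0554
-0.001 671 0.0557
0.003 685 0.0555
0.007 681 0.0555
0.011 706 0.0556
0.015 709 0.0555
0.019 724 0.0554
0.023 736 0.0557
0.027 745 0.0555
0.031 737 0.0555
0.035 768 0.0553
0.039 518 0.0476
0.043 728 0.0473
0.047 933 0.0475
0.051 1429 0.0642
0.055 896 0.0654
0.059 628 0.0653
```

View pics/w1.png

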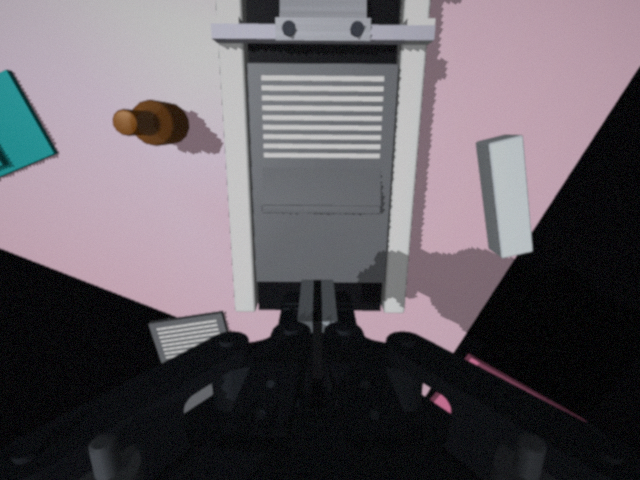

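The wrist picture shows the wedge's rear line at row ~210 (columns 262–382) and the nose at row ~65, still short of the bar at row ~33. The shut fingers are centred over the bay behind the wedge.

```bash
python3 -m handwheel '15 2 0 0.008 0 0.003 0; 20 2 0 0 0 0 0; 20 0 0 0 0 0 0; 20 0 0 0 0 0 0; 20 0 0 0 0 0 0; 0 0 0 0 0 0 0; 0 0 0 0 0 0 0'; python3 -c "
from h import *
togo(-.072,0,.055)"
```

```text
clock: 3.85
position: [0.5198, -0.1481, 0.0669]
ee_rot: [0.689, 0.157, -0.689, 0.159]
ft_force: [0.7, 1.1, 0.1]
grip_width: 0.002
tool y in station ang -90.53 toolx [ 0.0012 -0.003  -1.    ]
station pos [-0.078  -0.0055  0.0669] F [0.7 1.1 0.1] grip 0.002331636967012695 t 3.85
joints [ 0.61  0.35 -0.49  1.85  0.19  0.99 -1.08]
1 rotvec [ 3.1324e+00 -5.0000e-03 -3.0000e-04]
-1 rotvec [-0.0092  0.0002 -0.0032]
shift tool mm [11.8 -5.6 -5.9]
```

```bash
python3 -m handwheel '0 -5 -4 -0.009 0 -0.003 0; 0 0 0 0 0 0 0; 0 0 0 0 0 0 0'; python3 -c "
from h import *
togo(-.072,0,.055)"
```

```text
clock: 4.15
position: [0.5218, -0.141, 0.0671]
ee_rot: [0.689, 0.161, -0.688, 0.162]
ft_force: [-0.2, -0.8, 0.1]
grip_width: -0.0
tool y in station ang -89.92 toolx [ 1.2e-03 -5.0e-04 -1.0e+00]
station pos [-0.0729 -0.      0.0671] F [-0.2 -0.8  0.1] grip -0.00014467574445495336 t 4.15
joints [ 0.61  0.35 -0.49  1.84  0.19  1.   -1.08]
1 rotvec [-3.1402e+00  1.5000e-03 -1.4000e-03]
-1 rotvec [ 0.0013 -0.0009 -0.001 ]
shift tool mm [12.1 -0.1 -0.9]
```

```bash
python3 -m handwheel '8 0 -1 0 0 0 0; 4 0 0 0 0 0 0; 3 0 0 0 0 0 0; 2 0 0 0 0 0 0; 0 0 0 0 0 0 0; 0 0 0 0 0 0 0'; python3 -c "
from h import *
togo(-.072,0,.048)"
```

```text
clock: 4.75
position: [0.5223, -0.1408, 0.0496]
ee_rot: [-0.688, -0.161, 0.689, -0.161]
ft_force: [-2.8, -0.0, 8.0]
grip_width: -0.001
tool y in station ang -89.96 toolx [-0.e+00 -3.e-04 -1.e+00]
station pos [-0.0724 -0.0001  0.0496] F [-2.8 -0.   8. ] grip -0.0005335567695314761 t 4.75
joints [ 0.6   0.37 -0.49  1.85  0.21  0.96 -1.09]
1 rotvec [-3.141e+00  4.000e-04  2.000e-04]
-1 rotvec [ 0.0006  0.0001 -0.0002]
shift tool mm [ 1.6 -0.1 -0.4]
```

```bash
python3 -m handwheel '2 0 0 0 0 0 0; 0 0 0 0 0 0 0; 0 0 0 0 0 0 0'; python3 -c "
from h import *
togo(-.072,0,.048)
c,K,M=cam('wrist');cv2.imwrite('pics/w2.png',c['color'])
p=st(cloud(c,K,M))
for a in np.arange(-.125,.06,.006):
    m=(abs(p[...,0]-a)<.003)&(abs(p[...,1])<.035)&(p[...,2]<.075)&(p[...,2]>.03)
    if m.sum()>3: print(a.round(3),m.sum(),np.median(p[...,2][m]).round(4))
"
```

```text
clock: 5.05
position: [0.5223, -0.1408, 0.0478]
ee_rot: [-0.688, -0.161, 0.689, -0.161]
ft_force: [-3.9, 1.0, 10.5]
grip_width: -0.001
tool y in station ang -89.96 toolx [-0.e+00 -4.e-04 -1.e+00]
station pos [-0.0724 -0.0001  0.0478] F [-3.9  1.  10.5] grip -0.0006604167451319229 t 5.05
joints [ 0.6   0.38 -0.49  1.86  0.21  0.96 -1.09]
1 rotvec [-3.1409e+00  6.0000e-04  3.0000e-04]
-1 rotvec [ 0.0007  0.0002 -0.0004]
shift tool mm [-0.2 -0.1 -0.4]
-0.125 115 0.0401
-0.119 38 0.0401
-0.095 77 0.0477
-0.089 669 0.048
-0.083 965 0.0479
-0.077 1058 0.048
-0.071 1252 0.048
-0.065 2725 0.0484
-0.059 1435 0.0581
-0.053 2704 0.0578
-0.047 2854 0.0557
-0.041 2832 0.0534
-0.035 2806 0.0511
-0.029 2777 0.0488
-0.023 2624 0.0481
-0.017 2742 0.0482
-0.011 2834 0.0483
-0.005 3087 0.0483
0.001 2961 0.0482
0.007 3215 0.0482
0.013 3379 0.0483
0.019 3454 0.0483
0.025 3589 0.0483
0.031 3681 0.0482
0.037 2444 0.0479
0.043 2208 0.04
```

View pics/w2.png

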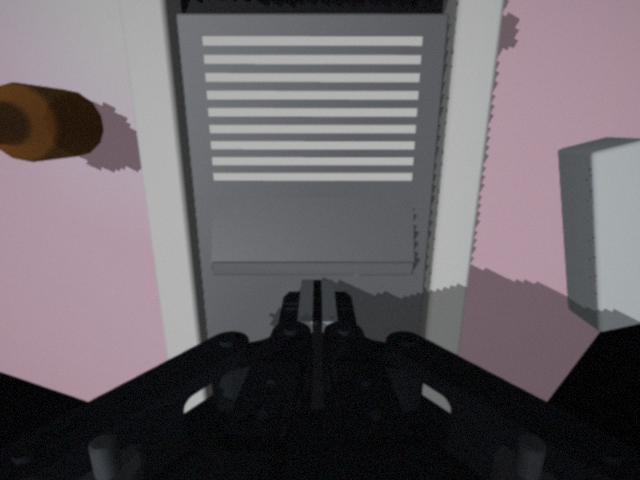

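The cassette is level with top at z 48.2 mm, so the bed is down about 7 mm. The fingertips (300–337, row 280) are just behind the wedge face (row 268). Now I push forward.

```bash
python3 -m handwheel '0 0 -3 0 0 0 0; 0 0 -5 0 0 0 0; 0 0 -5 0 0 0 0; 0 0 -5 0 0 0 0; 0 0 0 0 0 0 0'; python3 -c "
from h import *
togo(0,0,.048)
c,K,M=cam('wrist');cv2.imwrite('pics/w3.png',c['color'])
p=st(cloud(c,K,M))
for a in np.arange(-.125,.06,.003):
    m=(abs(p[...,0]-a)<.0015)&(abs(p[...,1])<.035)&(p[...,2]<.075)&(p[...,2]>.03)
    if m.sum()>3: print(a.round(3),m.sum(),np.median(p[...,2][m]).round(4))
"
```

```text
clock: 5.6
position: [0.5385, -0.1335, 0.0478]
ee_rot: [-0.688, -0.161, 0.689, -0.161]
ft_force: [-3.3, -1.9, 10.4]
grip_width: -0.004
tool y in station ang -89.99 toolx [-3.0e-04 -1.3e-03 -1.0e+00]
station pos [-0.0547 -0.0008  0.0478] F [-3.3 -1.9 10.4] grip -0.0036298644287354465 t 5.6
joints [ 0.57  0.4  -0.49  1.82  0.22  0.97 -1.12]
1 rotvec [-3.1414e+00  1.7000e-03  1.3000e-03]
-1 rotvec [ 0.0002  0.0008 -0.0011]
shift tool mm [ -0.3  -0.8 -54.7]
-0.122 8 0.0393
-0.119 66 0.0399
-0.116 67 0.0398
-0.113 57 0.0399
-0.11 61 0.04
-0.107 59 0.0399
-0.104 47 0.0401
-0.101 11 0.0403
-0.077 14 0.0479
-0.074 205 0.0478
-0.071 352 0.048
-0.068 439 0.048
-0.065 477 0.048
-0.062 507 0.048
-0.059 536 0.048
-0.056 565 0.048
-0.053 605 0.048
-0.05 820 0.048
-0.047 1657 0.0489
-0.044 1549 0.0559
-0.041 21 0.057
-0.038 1150 0.0579
-0.035 1376 0.0578
-0.032 1433 0.0566
-0.029 1448 0.0554
-0.026 1424 0.0543
-0.023 1432 0.0532
-0.02 1400 0.0521
-0.017 1392 0.051
-0.014 1392 0.0498
-0.011 1403 0.0487
-0.008 1292 0.048
-0.005 1344 0.048
-0.002 1310 0.0483
0.001 1384 0.0481
0.004 1413 0.0484
0.007 1436 0.048
0.01 1452 0.0484
0.013 1455 0.048
0.016 1467 0.0484
0.019 1667 0.0481
0.022 1491 0.0484
0.025 1673 0.0481
0.028 1569 0.0484
0.031 1658 0.048
0.034 1742 0.0484
0.037 1696 0.0481
0.04 1797 0.0484
0.043 1747 0.0481
0.046 1894 0.0484
0.049 4990 0.0572
0.052 2565 0.0654
0.055 443 0.0646
```

View pics/w3.png

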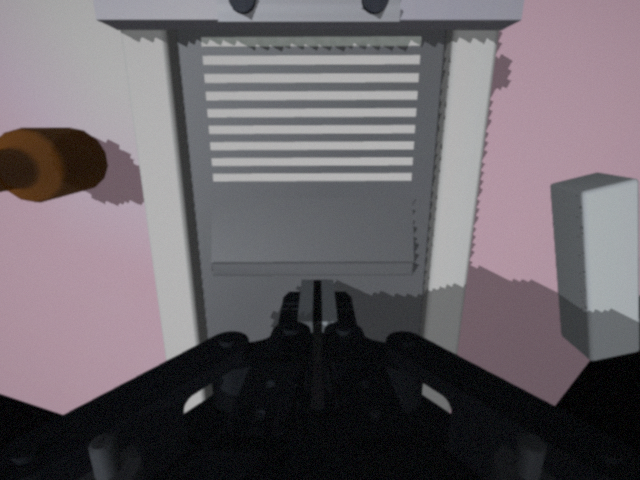

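```bash
python3 -m handwheel '0 0 -5 0 0 0 0; 0 0 -5 0 0 0 0; 0 0 -5 0 0 0 0; 0 0 -5 0 0 0 0; 0 0 -5 0 0 0 0; 0 0 -5 0 0 0 0; 0 0 -4 0 0 0 0; 0 0 0 0 0 0 0'; python3 -c "
from h import *
togo(0,0,.048)
c,K,M=cam('wrist');cv2.imwrite('pics/w4.png',c['color'])
p=st(cloud(c,K,M))
for a in np.arange(-.09,.06,.003):
    m=(abs(p[...,0]-a)<.0015)&(abs(p[...,1])<.035)&(p[...,2]<.075)&(p[...,2]>.03)
    if m.sum()>3: print(a.round(3),m.sum(),np.median(p[...,2][m]).round(4))
"
```

```text
clock: 6.45
position: [0.5688, -0.1185, 0.0477]
ee_rot: [-0.688, -0.16, 0.689, -0.161]
ft_force: [-2.9, -2.6, 8.5]
grip_width: 0.003
tool y in station ang -89.99 toolx [-5.0e-04 -1.4e-03 -1.0e+00]
station pos [-0.0208 -0.0007  0.0477] F [-2.9 -2.6  8.5] grip 0.0026511679194031416 t 6.45
joints [ 0.52  0.45 -0.48  1.75  0.25  1.   -1.17]
1 rotvec [-3.1414e+00  1.6000e-03  1.7000e-03]
-1 rotvec [ 0.0002  0.0011 -0.001 ]
shift tool mm [ -0.4  -0.7 -20.8]
-0.087 30 0.0397
-0.084 69 0.0399
-0.081 66 0.0398
-0.078 63 0.0397
-0.075 57 0.0398
-0.072 53 0.04
-0.069 40 0.0399
-0.042 66 0.0478
-0.039 271 0.0479
-0.036 394 0.0479
-0.033 456 0.0479
-0.03 510 0.0479
-0.027 524 0.0479
-0.024 529 0.0478
-0.021 572 0.0478
-0.018 664 0.0478
-0.015 1634 0.0494
-0.012 910 0.048
-0.009 820 0.0649
-0.006 830 0.0578
-0.003 1289 0.0578
0.0 1471 0.0568
0.003 1407 0.0556
0.006 1425 0.0545
0.009 1419 0.0533
0.012 1392 0.0523
0.015 1404 0.0511
0.018 1387 0.05
0.021 1393 0.0488
0.024 1334 0.0479
0.027 1285 0.0479
0.03 1353 0.0481
0.033 1355 0.0479
0.036 1346 0.0482
0.039 1437 0.048
0.042 1448 0.0481
0.045 1448 0.048
0.048 1490 0.0491
0.051 1854 0.0653
0.054 2030 0.0655
0.057 1795 0.0654
```

```bash
python3 -m handwheel '0 0 -4 0 0 0 0; 0 0 -4 0 0 0 0; 0 0 -4 0 0 0 0; 0 0 -3 0 0 0 0; 0 0 0 0 0 0 0'; python3 -c "
from h import *
togo(0,0,.048)
c,K,M=cam('wrist');cv2.imwrite('pics/w5.png',c['color'])
p=st(cloud(c,K,M))
for a in np.arange(-.03,.06,.0015):
    m=(abs(p[...,0]-a)<.00075)&(abs(p[...,1])<.035)&(p[...,2]<.075)&(p[...,2]>.03)
    if m.sum()>3: print(a.round(4),m.sum(),np.median(p[...,2][m]).round(4))
"
```

```text
clock: 7.0
position: [0.5813, -0.1124, 0.0472]
ee_rot: [-0.688, -0.16, 0.69, -0.161]
ft_force: [-6.6, -2.7, 8.3]
grip_width: 0.004
tool y in station ang -90.02 toolx [-0.0025 -0.0017 -1.    ]
station pos [-0.007  -0.0008  0.0472] F [-6.6 -2.7  8.3] grip 0.003919251438439167 t 7.0
joints [ 0.5   0.48 -0.48  1.72  0.25  1.01 -1.18]
1 rotvec [ 3.1412e+00 -7.0000e-04 -4.7000e-03]
-1 rotvec [-0.0004  0.003  -0.0005]
shift tool mm [-0.9 -0.8 -7. ]
-0.0285 18 0.047
-0.027 84 0.0474
-0.0255 128 0.0473
-0.024 167 0.0473
-0.0225 180 0.0474
-0.021 207 0.0474
-0.0195 245 0.0473
-0.018 231 0.0473
-0.0165 243 0.0474
-0.015 251 0.0473
-0.0135 265 0.0474
-0.012 251 0.0473
-0.0105 272 0.0473
-0.009 276 0.0473
-0.0075 286 0.0473
-0.006 276 0.0474
-0.0045 326 0.0474
-0.003 379 0.0473
-0.0015 437 0.0474
0.0 886 0.0647
0.003 293 0.0657
0.0045 932 0.0581
0.006 621 0.0573
0.0075 588 0.0573
0.009 752 0.0571
0.0105 720 0.0563
0.012 701 0.0557
0.0135 717 0.0551
0.015 691 0.0546
0.0165 704 0.054
0.018 703 0.0534
0.0195 688 0.0529
0.021 695 0.0524
0.0225 679 0.0518
0.024 703 0.0512
0.0255 706 0.0506
0.027 691 0.0501
0.0285 687 0.0495
0.03 691 0.0489
0.0315 686 0.0483
0.033 691 0.0477
0.0345 648 0.0473
0.036 626 0.0474
0.0375 643 0.0474
0.039 664 0.0473
0.0405 607 0.0476
0.042 670 0.0478
0.0435 698 0.0474
0.045 691 0.0473
0.0465 73 0.0479
0.048 198 0.0652
0.0495 847 0.0653
0.051 839 0.0654
0.0525 901 0.0654
0.054 905 0.0656
0.0555 937 0.0654
0.057 937 0.0653
0.0585 893 0.0653
```

View pics/w5.png

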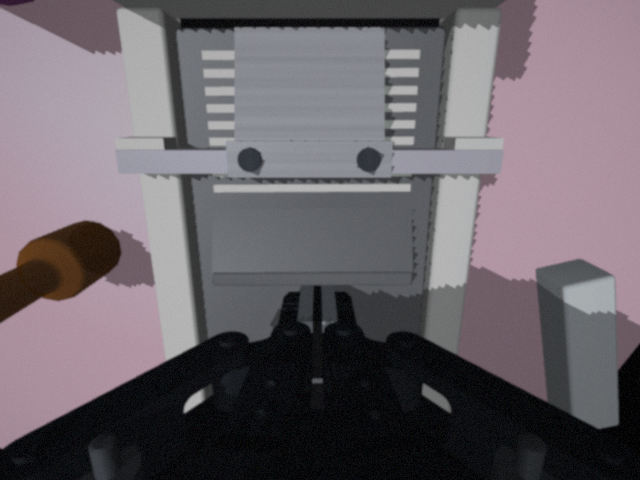

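The cassette is nearly home: a strip of dark bed shows at row ~22 between the nose and the housing. I keep pushing.

```bash
python3 -m handwheel '0 0 -3 0 0 0 0; 0 0 -3 0 0 0 0; 0 0 -3 0 0 0 0; 0 0 -2 0 0 0 0; 0 0 0 0 0 0 0'; python3 -c "
from h import *
togo(0,0,.048)
c,K,M=cam('wrist');cv2.imwrite('pics/w6.png',c['color'])
p=st(cloud(c,K,M))
for a in np.arange(-.003,.045,.0015):
    m=(abs(p[...,0]-a)<.00075)&(abs(p[...,1])<.035)&(p[...,2]<.075)&(p[...,2]>.03)
    if m.sum()>3: print(a.round(4),m.sum(),np.median(p[...,2][m]).round(4))
"
```

```text
clock: 7.55
position: [0.5865, -0.1098, 0.0462]
ee_rot: [-0.684, -0.16, 0.693, -0.161]
ft_force: [-25.8, -8.0, 20.3]
grip_width: 0.002
tool y in station ang -90.13 toolx [-0.0124 -0.0043 -0.9999]
station pos [-0.0011 -0.0007  0.0462] F [-25.8  -8.   20.3] grip 0.0015255689127696241 t 7.55
joints [ 0.48  0.49 -0.48  1.7   0.26  1.03 -1.2 ]
1 rotvec [ 3.1392e+00  2.6000e-03 -2.0400e-02]
-1 rotvec [-0.0023  0.013   0.0016]
shift tool mm [-1.9 -0.8 -1.1]
-0.003 271 0.0464
-0.0015 286 0.0463
0.0 307 0.0463
0.0015 305 0.0462
0.003 390 0.0463
0.0045 340 0.0465
0.006 895 0.0655
0.009 340 0.0618
0.0105 1073 0.0573
0.012 570 0.0564
0.0135 635 0.0563
0.015 770 0.0559
0.0165 711 0.0551
0.018 708 0.0546
0.0195 706 0.0541
0.021 710 0.0535
0.0225 701 0.0529
0.024 707 0.0523
0.0255 700 0.0518
0.027 694 0.0512
0.0285 703 0.0506
0.03 688 0.05
0.0315 700 0.0495
0.033 691 0.049
0.0345 689 0.0484
0.036 694 0.0479
0.0375 689 0.0472
0.039 694 0.0466
0.0405 647 0.0463
0.042 628 0.0463
0.0435 647 0.0464
```

View pics/w6.png

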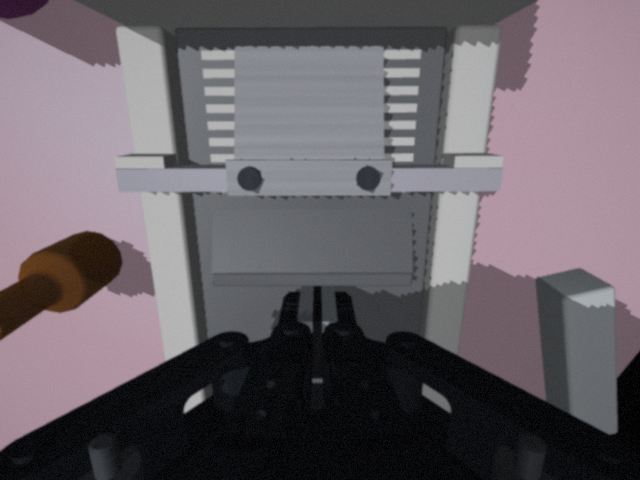

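Wrist force rose to 27 N along the push and the wedge face is at about x 10, so the cassette is on the stop. I ease the push, then lift off.

```bash
python3 -m handwheel '0 0 2 0 0 0 0; 0 0 0 0 0 0 0'; python3 -c "
from h import *
togo(0,0,.048)"
```

```text
clock: 7.8
position: [0.5865, -0.1097, 0.0462]
ee_rot: [-0.686, -0.16, 0.692, -0.161]
ft_force: [-15.8, -6.3, 11.6]
grip_width: 0.001
tool y in station ang -90.09 toolx [-0.0081 -0.0029 -1.    ]
station pos [-0.0012 -0.0007  0.0462] F [-15.8  -6.3  11.6] grip 0.0011383470773789945 t 7.8
joints [ 0.49  0.49 -0.48  1.7   0.26  1.02 -1.19]
1 rotvec [ 3.1399e+00  1.5000e-03 -1.3400e-02]
-1 rotvec [-0.0016  0.0085  0.0009]
shift tool mm [-1.8 -0.7 -1.2]
```

```bash
python3 -m handwheel '0 0 1 0 0 0 0; -2 0 0.5 0 0 0 0; -2 0 0 0 0 0 0; -1 0 0 0 0 0 0; 0 0 0 0 0 0 0'; python3 -c "
from h import *
togo(0,0,.048)"
```

```text
clock: 8.3
position: [0.5865, -0.1095, 0.0507]
ee_rot: [-0.687, -0.16, 0.691, -0.161]
ft_force: [-6.1, -4.6, -1.1]
grip_width: 0.003
tool y in station ang -90.05 toolx [-0.0054 -0.0017 -1.    ]
station pos [-0.001  -0.0005  0.0507] F [-6.1 -4.6 -1.1] grip 0.003218056002666513 t 8.3
joints [ 0.49  0.48 -0.48  1.7   0.26  1.03 -1.19]
1 rotvec [ 3.1407e+00  1.4000e-03 -8.7000e-03]
-1 rotvec [-0.0009  0.0055  0.0009]
shift tool mm [ 2.7 -0.5 -1.1]
```

```bash
python3 -m handwheel '-1 0 1 0 0 0 0; -2 0 2 0 0 0 0; -5 0 1 0 0 0 0; -15 0 2 0 0 0 0; -20 0 0 0 0 0 0; -25 0 10 0 0 0 0; -25 0 20 0 0 0 0; 0 0 0 0 0 0 0'; python3 -c "
from h import *
togo(0,0,.048)
c,K,M=cam('wrist');cv2.imwrite('pics/w7.png',c['color'])
p=st(cloud(c,K,M))
for a in np.arange(-.06,.11,.003):
    m=(abs(p[...,0]-a)<.0015)&(abs(p[...,1])<.035)&(p[...,2]<.085)&(p[...,2]>.03)
    if m.sum()>3: print(a.round(4),m.sum(),np.median(p[...,2][m]).round(4))
"
```

```text
clock: 9.1
position: [0.5575, -0.1251, 0.1502]
ee_rot: [0.69, 0.159, -0.687, 0.162]
ft_force: [0.1, -0.1, -0.7]
grip_width: -0.001
tool y in station ang -90.04 toolx [ 0.0058 -0.0027 -1.    ]
station pos [-0.0339 -0.0017  0.1502] F [ 0.1 -0.1 -0.7] grip -0.0014976855482042083 t 9.1
joints [ 0.57  0.31 -0.51  1.69  0.17  1.17 -1.1 ]
1 rotvec [ 3.1409 -0.0078  0.0063]
-1 rotvec [-0.0007 -0.004  -0.005 ]
shift tool mm [102.3  -2.2 -33.5]
-0.06 364 0.0434
-0.057 355 0.0433
-0.054 362 0.0433
-0.051 369 0.0434
-0.048 169 0.0435
-0.045 256 0.0511
-0.042 396 0.0514
-0.039 405 0.0514
-0.036 402 0.0514
-0.033 409 0.0514
-0.03 418 0.0514
-0.027 418 0.0514
-0.024 439 0.0514
-0.021 435 0.0514
-0.018 419 0.0514
-0.015 440 0.0513
-0.012 463 0.0514
-0.009 419 0.0514
-0.006 457 0.0513
-0.003 472 0.0514
0.0 434 0.0513
0.003 498 0.0514
0.006 431 0.0513
0.009 304 0.0519
0.012 551 0.0614
0.015 549 0.061
0.018 545 0.0597
0.021 549 0.0584
0.024 547 0.0573
0.027 530 0.0561
0.03 457 0.0551
0.033 537 0.0541
0.036 544 0.0529
0.039 541 0.0517
0.042 546 0.0513
0.045 546 0.0514
0.048 661 0.0521
0.051 653 0.0653
0.054 626 0.0653
0.057 549 0.0654
0.06 545 0.065
0.063 572 0.0601
0.066 609 0.0597
0.069 607 0.059
0.072 571 0.0584
0.075 624 0.058
0.078 618 0.0573
0.081 598 0.0566
0.084 621 0.0562
0.087 633 0.0555
0.09 618 0.055
0.093 645 0.0544
0.096 627 0.0538
0.099 563 0.0522
0.102 673 0.0513
0.105 1415 0.0589
```

View pics/w7.png

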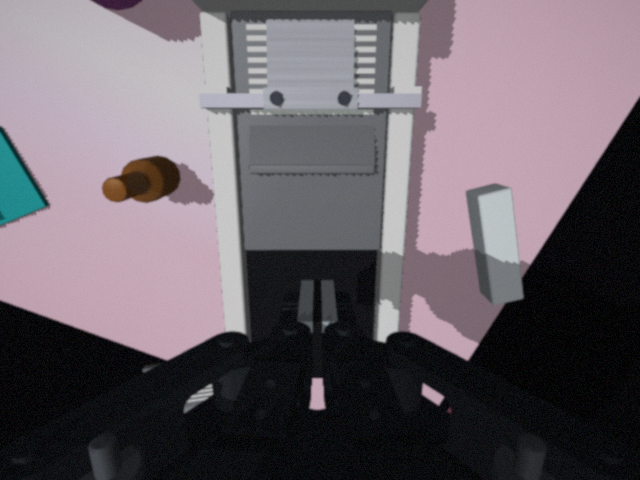

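The picture shows the cassette home: nose on the housing (row ~12), level at z 51.3–51.4 mm, rear edge straight at row 250, and the hand clear. One check of the bystanders, then I hand in.

```bash
python3 - <<'E'
from h import *
c,K,M=cam("scene");P=cloud(c,K,M)
for t in ["polish","buffer","pump"]:
    r=cams.outline_of("scene",t)
    if r: print(t,r[0]["conf"],np.median(P[r[0]["region"]&(c["depth"]>0)],0).round(4))
print(manip.get_obs()["ft_force"].round(1))
from workcell import hand_in
hand_in()
E
```

```text
polish 0.67 [ 0.542  -0.0008  0.0345]
buffer 0.68 [ 0.6126 -0.2633  0.0251]
pump 0.64 [0.6732 0.0719 0.0774]
[-0.5  0.1 -0.7]
the job is handed in; nothing more can be done
```

The cassette is home against the end stop and the job is handed in. I pressed it down about 7 mm with the shut fingertips behind the wedge and slid it under the bar and the leaf spring. I stopped when the push force jumped to about 27 N, then eased off and lifted away.

**Cassette:** In the last wrist picture the wedge's rear face is at station x of about 10 mm and the nose is on the housing. The top is level at z of about 51.3 mm, under the bar and the raised leaf spring. I saw no yaw in the picture, but I did not measure it separately.

**Bystanders:** The polish bottle, buffer block and purple bottle each measured within about 1 mm of where they started.

**Robot:** The hand is clear and the wrist force is about zero. The robot clock read about 9 s at hand-in. None of my checks failed, though `hand_in` reports no verdict.

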